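# Present the ball dish to the bin with the grey striker

### The arm

A 6-joint arm with a two-finger parallel gripper is mounted at the origin on the work surface. World frame = base frame: x ahead of the robot, y to its left, z up, the work surface at z = 0. Lengths are in m, angles in rad, forces in N, time in s.
With the tool pointing down it reaches from about 0.325 to 0.775 m from the base axis. Payload 5.5 kg.
Tool frame: the origin (TCP) lies at the very end of the fingers, on their centre line; the grasp point (between the pads) lies arm.hold_point_z behind it (arm.hold_point_z is the distance from the TCP to the grasp point, in m); z points along the fingers, y is the line along which they close (so a half turn about z gives the same grasp; the last joint's range is limited). The gripper opens to 85 mm and grips with 20 to 120 N. Pads are 22 mm wide; open, the fingers measure 114 mm over their backs; the gripper's body (76 mm by 85 mm) begins 54 mm behind the grasp point. The pads swing forward as they close: fully open they stand 13 mm farther back than shut.
Start: joints at [-1.352, 0.091, 1.231, -0, 1.82, -0.057], TCP at [0.163, -0.577, 0.231] pointing down, gripper open.
Joint ranges: [-2.87, 2.87], [-0.86, 2.18], [0.17, 2.46], [-1.51, 4.65], [0.06, 2.69], [-2.65, 2.65]. Speed limits (rad/s): [2.57, 2.57, 3.01, 3.14, 3.14, 3.14].

### API

Orientations are given as a 3x3 rotation matrix whose columns are the frame's x, y, z axes.
In Python, from rig import monitor, vision, job, arm gives the robot as it stands. The module is installed in compiled form; this text tells all that it offers.
- The arm moves only by the shell command python3 -m creep 'ROWS' [FORCE]. ROWS is JSON, a list of rows, each a list of 5 numbers: the finger opening in mm, from 0 to 85.4, then the shift along the tool's x, y, z in mm, then the turn about the tool's z in rad. In form: [[claw, x, y, z, roll], ...]. A call has 1 to 20 rows; each row is the pose to reach, as a shift and turn from the pose commanded when the call began, along the tool's axes at that moment; what a row does not reach only later rows make up. A row lasts 1/8 s, in which the tool goes at most 62.5 mm and 10.7 degrees, less where a joint would pass 70% of its speed; a pose out of reach is approached as far as the arm can. A call with a gripper value outside its range is refused whole. The fingers move at their own pace and stop on an object; FORCE is the grip in N (left out, the last holds). Time passes only in rows, so rows that repeat a pose let the fingers close. It gives the time, the measured TCP pose, the force and the opening at its end, in the units of the state.
- monitor.get_state(): the state, without advancing time (a new reading comes with each control period).
- vision.camera(name): name is "scene" or "top" or "wrist"; returns the picture (384x512x3 uint8, red, green, blue); there is no depth.
- vision.camera_info(name): a dict with "K" (3x3 intrinsics, pixels), "k1" (the pictures are not rectified: a ray, as slopes to the right and down, at radius r is drawn at 1 + k1 r^2 times it, then the intrinsics apply), "eye" and "orientation" of the camera in the world. Camera axes: x right, y up, looking along -z (the intrinsics and any distortion apply to the point x, -y, -z); pixel columns grow to the right and rows downward; lengths in m; the calibration is good to about 2 mm. A picture is of the moment at which its call begins: read the wrist's pose just before it. camera_info takes no time and is no camera call; for the wrist camera it gives the pose at the moment of the call.
- job.finish_job(): hands the job in, once; it reports no verdict.
The state is a dict: "t": time; "joint_positions": joint angles; "qd": joint speeds; "joint_torque": joint torques, N m; "tcp_pos": TCP position; "tool_rot": TCP orientation; "contact_force": force on the tool from outside, world axes, zero at the start; "moment": the same for the moment, N m; "finger_gap": opening from 0.0 (shut) to 1.0 (fully open).
Only numpy, scipy, OpenCV 4.12 (cv2) and the standard library are available. Lean on these libraries where they do the work, as an engineer would, in place of code of your own. Each camera call takes 0.05 s, during which the arm holds its last target. There are 200 camera calls.

### The job

The white ball in the blue dish belongs with the grey striker, which lies in one of the two red bins, left or right. Take the dish by the black grip of its handle, lift it about 10 cm clear of the bench, and only then turn it in the air about a quarter turn so that its yellow pouring lip points at the grey striker, keeping the dish level and the ball inside the brass ring all the time. Finish while holding the dish still there, clear of the racks, without pouring, and leave everything else undisturbed.

Things in the scene. Friction and masses are not known exactly. Their poses are not given: they have to be found in the camera images.
- dish: Blue dish, 154 mm across, 31 mm high, 0.3-0.5 kg. Origin: centre of underside; z up; +x to the yellow pouring lip, which at the start points within 20 degrees of world +x. Hollow rises from its centre (10 mm up) at 6 degrees, past 32 mm radius at 14; brass ring of 26 mm radius inlaid. The ball rolls off if tilted or jerked. A 7 mm steel bail arches over it along its y, 100 mm up.
- dish_grip (a point): Centre of the black grip block in the middle of the bail, above the dish's centre, 100 mm over its underside. 16 mm thick along the dish's x (grip it across this), 50 mm along its y, 30 mm high; free space around it and 40 mm below it.
- dish_lip (a point): Outer tip of the yellow pouring lip (34 mm wide, side walls up to 36 mm), 103 mm from the dish's centre along its +x, 30 mm above its underside.
- ball_center (a point): Centre of the loose white ball, 28 mm across, 30 g, resting in the middle of the dish, free to roll; its centre is 24 mm above the dish's underside when centred.
- striker: Scuffed grey striker, a disc 41 mm across and 9 mm thick with a dark circle on top, lying flat in the red bin of one of the two racks (left or right, varies). Origin: centre of its underside. Do not move it.
- puck: Wooden coin puck, a pale disc 41 mm across and 9 mm thick, lying in the other red bin. Origin: centre of its underside. Bystander.
- rack_left: Fixed rack at the robot's left (+y): marble shelf (280 x 150 mm, top at 170 mm, display strikers on it to 180 mm), red steel bin hanging below, mouth towards mid-bench. Origin: centre, on the bench; -x points out of the mouth; the bin's low front edge (64 mm high) is 136 mm out along -x, the marble's edge 30 mm; bin floor 34 mm above the bench.
- rack_right: The same rack at the robot's right (-y), mouth towards the middle of the bench. Same frame and sizes.
- coin_a: Faded pink coin, disc 32 mm across, 9 mm thick, in the left bin. Origin: centre of its underside. Bystander.
- coin_b: Faded pink coin, disc 32 mm across, 9 mm thick, in the right bin. Origin: centre of its underside. Bystander.
- cap: Brass corner cap, 50 x 50 mm plate with two upright flanges 30 mm high, loose on the bench, near left. Origin: centre of its underside. Bystander.
- tin: Closed tin with a paper label, 56 mm across, 95 mm high, standing loose on the bench, far left. Origin: centre of its underside. Bystander.
- carton: Small cardboard carton, 50 x 90 x 30 mm, loose on the bench, near right. Origin: centre of its underside. Bystander.
There are look-alikes about, which are no part of the job. Several things have the shape of the striker; the one meant has the colours described above.

How it is judged:
By the outcome, as a careful person would: the job done as asked, in the order asked, and still so for the second after the job is handed in, while the arm keeps its last pose, push and grip.
It also fails if it takes over 40 s, if anything falls off the work surface, if the arm or the gripper's body presses on something with over 40 N, if the wrist force passes 120 N, or if a joint passes its speed limit or range.

## Working session

There is one attempt and no reset: what is moved stays moved. The work goes in short steps, Python scripts to look and compute and a shell command to move; the robot and the scene stay as the last step left them, time stands still between calls to the robot, and variables do not carry over. Pictures are saved under pics/ and viewed, on a budget of 10 in all, crops included, one or two more only if the job needs it, and the job is handed in when it is done.

```bash
mkdir -p pics; cat > h.py <<'E'
import numpy as np, cv2
from rig import monitor, vision, job, arm
def ray(info,u,v):
    K=np.array(info["K"]);d=np.array([(u-K[0,2])/K[0,0],(v-K[1,2])/K[1,1]])
    s=d.copy()
    for _ in range(30): s=d/(1+info["k1"]*(s@s))
    return np.array(info["orientation"])@np.array([s[0],-s[1],-1.])
def at(info,u,v,z):
    r=ray(info,u,v);e=np.array(info["eye"]);return e+r*(z-e[2])/r[2]
def proj(info,p):
    c=np.array(info["orientation"]).T@(np.array(p)-info["eye"]);s=np.array([c[0],-c[1]])/-c[2]
    s=s*(1+info["k1"]*(s@s));K=np.array(info["K"]);return K[0,0]*s[0]+K[0,2],K[1,1]*s[1]+K[1,2]
E
python3 - <<'E'
from h import *
s=monitor.get_state();print(s,arm.hold_point_z)
for n in("top","scene"):
    im=vision.camera(n);cv2.imwrite(f"pics/{n}0.png",im[:,:,::-1]);i=vision.camera_info(n);print(n,i)
a=cv2.imread("pics/top0.png");cv2.imwrite("pics/top0b.png",cv2.resize(a,(800,600),interpolation=2))
E
```

```text
{'t': 0.0, 'joint_positions': array([-1.35167897e+00,  9.18445304e-02,  1.23188581e+00,  4.97612075e-06,
        1.81984051e+00, -5.67047453e-02]), 'qd': array([-0.00119329,  0.00094931, -0.00108547, -0.00019776,  0.00012149,
       -0.00018385]), 'joint_torque': array([-1.33161386e-03, -4.58730054e+01, -4.18032360e+01,  1.02472034e-04,
        1.16725877e-02,  3.86859790e-05]), 'tcp_pos': array([ 0.16333518, -0.57703086,  0.23015952]), 'tool_rot': array([[ 9.62201325e-01,  2.72338813e-01, -4.25291093e-04],
       [ 2.72339120e-01, -9.62199393e-01,  1.93195191e-03],
       [ 1.16930658e-04, -1.97475009e-03, -9.99998043e-01]]), 'contact_force': array([-0.84093819,  1.00333963,  0.82834594]), 'moment': array([-0.029444  , -0.00909566,  0.01448822]), 'finger_gap': 0.998384081815382} 0.0187
top {'K': array([[438.29998698,   0.        , 254.92195064],
       [  0.        , 438.29998698, 185.08751341],
       [  0.        ,   0.        ,   1.        ]]), 'k1': -0.01641685619521192, 'eye': array([ 0.45843484, -0.00501999,  1.4271333 ]), 'orientation': array([[ 1.36255173e-02,  9.98455228e-01, -5.38655921e-02],
       [-9.99906346e-01,  1.36747923e-02,  5.46297156e-04],
       [ 1.28205404e-03,  5.38531038e-02,  9.98548046e-01]])}
scene {'K': array([[423.8472857 ,   0.        , 256.89375521],
       [  0.        , 423.8472857 , 187.11846448],
       [  0.        ,   0.        ,   1.        ]]), 'k1': 0.03044056634151392, 'eye': array([ 1.3969926 , -0.24847065,  1.08108501]), 'orientation': array([[ 0.30742745, -0.70626625,  0.63771181],
       [ 0.95146004,  0.23840748, -0.19464243],
       [-0.01456589,  0.66659573,  0.74527711]])}
```

View pics/top0b.png

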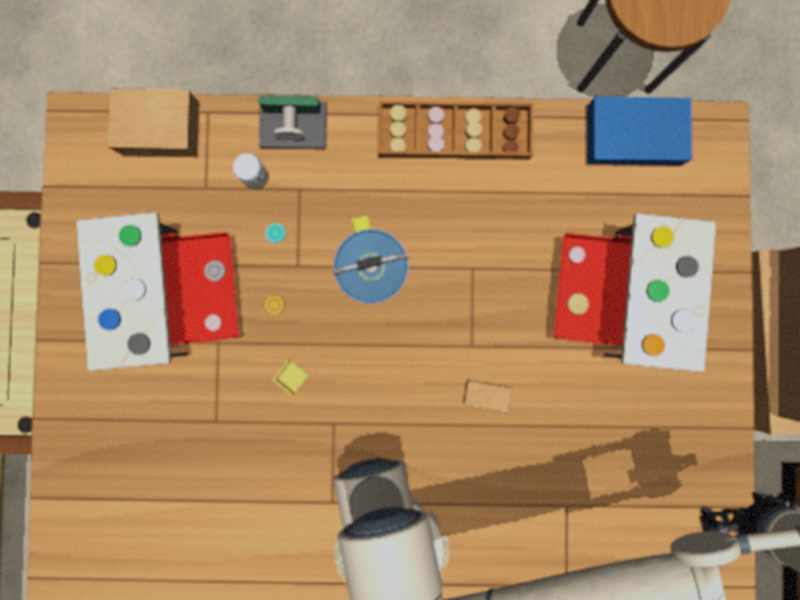

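View pics/scene0.png

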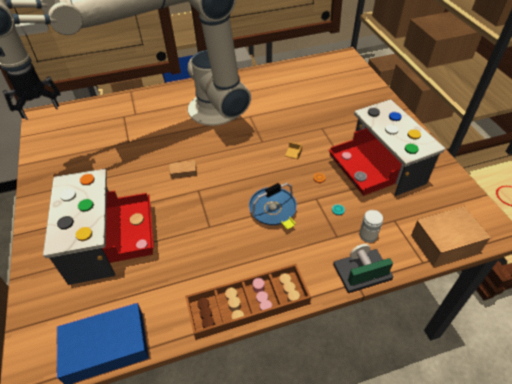

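The top picture (800x600) shows the dish at about (371,266), with its lip at (361,223) and its grip at (370,263). These could be taken for the striker:
- grey disc in the left bin at (214,271)
- pale puck in the right bin at (578,303)
- pink coins at (212,322) and (577,255)
- dark grey discs on the marble at (138,343) and (687,266)
- bench discs at (275,233) and (274,305)

I choose the grey disc in the left bin and will check it in one close crop.

```bash
python3 - <<'E'
from h import *
a=cv2.imread("pics/top0.png")
def c(u,v,w,h,k): return cv2.resize(a[v:v+h,u:u+w],None,fx=k,fy=k,interpolation=cv2.INTER_CUBIC)
# left bin 100..160 x140..225 ; dish 205..270 x130..200; right bin 350..410
A=c(100,140,60,75,6);B=c(205,133,64,75,6)
cv2.imwrite("pics/crop1.png",np.hstack([A,B]))
E
```

```text
(no output)
```

View pics/crop1.png

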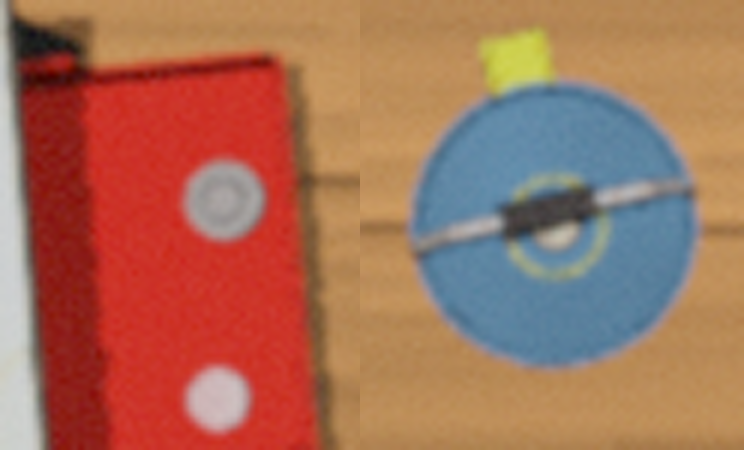

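The left crop shows the grey disc with a dark circle at crop (224,199), so it's the striker. The pink coin is below it at (218,398). In the right crop the dish rim is centred at (554,224), the grip is at (547,213), and the lip tip is at (515,35). Next I compute positions.

```bash
python3 - <<'E'
from h import *
i=vision.camera_info("top")
P=lambda x,y,z,u0,v0:at(i,u0+(x+.5)/6-.5,v0+(y+.5)/6-.5,z)
st=P(224,199,.043,100,140);rim=P(194.5,224,.031,205,133);g=P(187,213,.115,205,133);lip=P(155,35,.034,205,133)
b1=P(53,244,.05,205,133);b2=P(332,186,.05,205,133)
for n,p in dict(st=st,rim=rim,grip=g,lip=lip).items():print(n,p.round(4))
d=lip-rim;print("lip dist",np.hypot(*d[:2]),"yaw",np.degrees(np.arctan2(d[1],d[0])))
b=b1-b2;print("bail yaw-90",np.degrees(np.arctan2(b[1],b[0]))-90)
L=[P(40,60,.034,100,140)]
t=st-rim;print("dir striker",np.degrees(np.arctan2(t[1],t[0])),np.hypot(*t[:2]))
# scene: striker check + dish grip
j=vision.camera_info("scene");print("proj scene st,grip,rim,lip",[np.round(proj(j,p),1) for p in(st,g,rim,lip)])
s=monitor.get_state();R=s["tool_rot"];print("tool y yaw",np.degrees(np.arctan2(R[1,1],R[0,1])))
b=cv2.imread("pics/scene0.png");cv2.imwrite("pics/sc.png",np.hstack([cv2.resize(b[165:240,240:310],None,fx=6,fy=6,interpolation=2),cv2.resize(b[130:205,325:380],None,fx=6,fy=6,interpolation=2)]))
E
```

```text
st [0.5671 0.3688 0.043 ]
rim [0.5815 0.0521 0.031 ]
grip [0.5796 0.0526 0.115 ]
lip [0.6822 0.0747 0.034 ]
lip dist 0.10314120874913928 yaw 12.63834888237848
bail yaw-90 12.574085717509078
dir striker 92.59873868494776 0.3169855252075373
proj scene st,grip,rim,lip [array([360.5, 174.8]), array([272.9, 185.5]), array([272.7, 203.4]), array([290.5, 225. ])]
tool y yaw -74.19632358116677
```

View pics/sc.png

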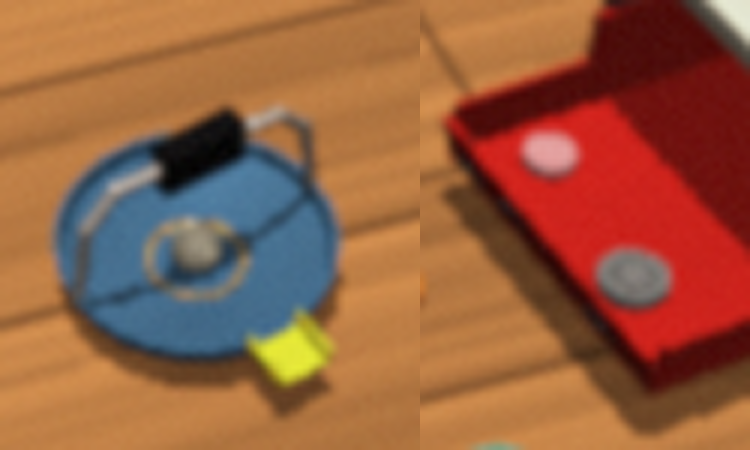

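The positions check out: lip distance is 103 mm, and the bail and lip yaws agree at 12.6°. The scene view confirms the striker to about 1 px. The plan is tool y at yaw 12.6° over (0.5805, 0.0525). First I hover at the current height.

```bash
python3 -m creep '[[85,11,-10,0,-0.03],[85,34,-30,0,-0.09],[85,69,-59,0,-0.18],[85,109,-93,0,-0.29],[85,149,-128,0,-0.39],[85,189,-162,0,-0.5],[85,229,-197,0,-0.6],[85,269,-231,0,-0.71],[85,309,-266,0,-0.82],[85,350,-300,0,-0.92],[85,390,-335,0,-1.03],[85,430,-369,0,-1.14],[85,470,-403,0,-1.24],[85,504,-433,0,-1.33],[85,533,-458,0,-1.41],[85,556,-477,0,-1.47],[85,570,-489,0,-1.51],[85,573,-492,0,-1.515],[85,573,-492,0,-1.515],[85,573,-492,0,-1.515]]'
python3 - <<'E'
from h import *
s=monitor.get_state();R=s["tool_rot"];i=vision.camera_info("wrist");im=vision.camera("wrist")
print(s["tcp_pos"],np.degrees(np.arctan2(R[1,1],R[0,1])),R[:,2],s["joint_positions"])
print({k:proj(i,p) for k,p in dict(grip=(.5805,.0525,.115),c=(.5805,.0525,.01),lip=(.681,.075,.03)).items()})
cv2.imwrite("pics/w1.png",im[:,:,::-1])
E
```

```text
t: 2.6
tcp_pos: [0.5805, 0.0512, 0.2316]
tool_rot: [[-0.217, 0.976, 0.0], [0.976, 0.217, -0.0], [-0.0, 0.0, -1.0]]
contact_force: [-0.4, -0.2, -0.6]
finger_gap: 0.994
[0.58045254 0.05122967 0.2315619 ] 12.52176973053725 [ 2.68084365e-04 -2.74549748e-04 -9.99999926e-01] [ 2.98141268e-02  4.40543875e-02  1.27933252e+00 -2.91269877e-04
  1.81794595e+00 -1.88803244e-01]
{'grip': (np.float64(257.1445252525644), np.float64(186.1488428417729)), 'c': (np.float64(256.91800708636043), np.float64(165.22051825412515)), 'lip': (np.float64(345.46559076939405), np.float64(168.12859436791047))}
```

View pics/w1.png

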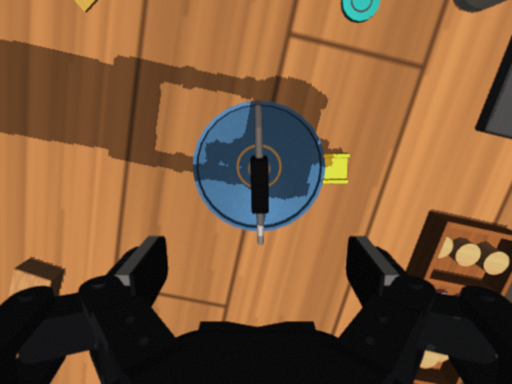

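The wrist view shows the grip at (259.5,185) against a predicted (257,186). The lip is at (348,168) against (345.5,168). So the dish is about 2 mm further along tool +y, and its yaw agrees. I'll descend with that correction and pre-close to 24 mm.

```bash
python3 -m creep '[[60,1,2,5,0],[60,1,2,20,0],[60,1,2,40,0],[60,1,2,60,0],[60,1,2,80,0],[60,1,2,100,0],[60,1,2,118,0],[60,1,2,132,0],[60,1,2,142,0],[60,1,2,148,0],[60,1,2,150,0],[45,1,2,150,0],[35,1,2,150,0],[28,1,2,150,0],[24,1,2,150,0],[24,1,2,150,0],[24,1,2,150,0]]' 40
python3 - <<'E'
from h import *
im=vision.camera("wrist");print(monitor.get_state()["tcp_pos"])
cv2.imwrite("pics/w2.png",cv2.resize(im[:,:,::-1],(768,576),interpolation=2))
E
```

```text
t: 4.78
tcp_pos: [0.5825, 0.0535, 0.0813]
tool_rot: [[-0.218, 0.976, 0.0], [0.976, 0.218, 0.0], [0.0, 0.0, -1.0]]
contact_force: [-0.7, -0.6, -0.2]
finger_gap: 0.283
[0.58247437 0.05350865 0.08125478]
```

View pics/w2.png

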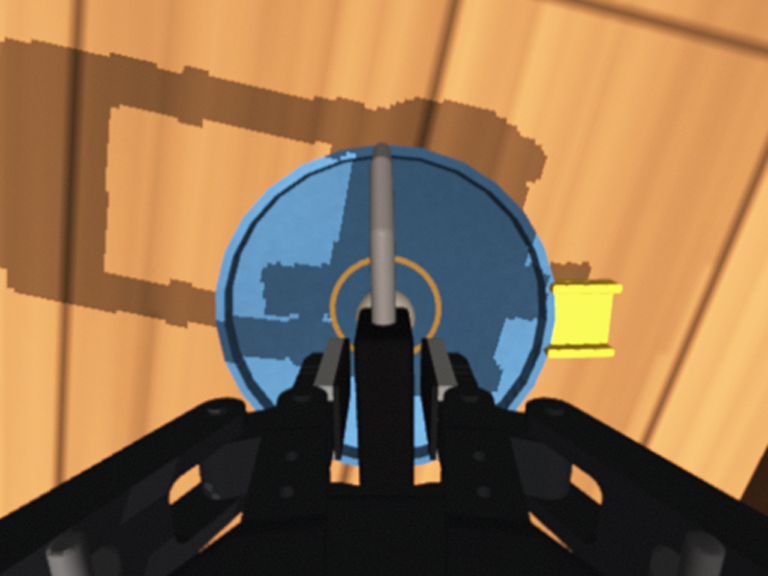

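The grip block (357–412) sits centred between the pads (346/424), and the ball is in the middle of the ring at (385,305). I'll close in small steps and then lift a little.

```bash
python3 -m creep '[[21,0,0,0,0],[19,0,0,0,0],[18,0,0,0,0],[17,0,0,0,0],[16,0,0,0,0],[15,0,0,0,0],[12,0,0,0,0],[8,0,0,0,0],[8,0,0,0,0],[8,0,0,0,0],[8,0,0,0,0],[8,0,0,-0.5,0],[8,0,0,-1,0],[8,0,0,-2,0],[8,0,0,-3,0],[8,0,0,-4,0],[8,0,0,-5,0],[8,0,0,-5.5,0],[8,0,0,-6,0],[8,0,0,-6,0]]' 60
python3 - <<'E'
from h import *
im=vision.camera("wrist");s=monitor.get_state();print(s["tcp_pos"],s["contact_force"],s["moment"],s["finger_gap"])
cv2.imwrite("pics/w3.png",im[60:320,120:440,::-1].repeat(2,0).repeat(2,1))
E
```

```text
t: 7.32
tcp_pos: [0.5825, 0.0535, 0.0873]
tool_rot: [[-0.218, 0.976, 0.0], [0.976, 0.218, 0.0], [-0.0, 0.0, -1.0]]
contact_force: [0.2, -0.3, -4.3]
finger_gap: 0.178
[0.58249907 0.05353598 0.08731074] [ 0.22344037 -0.22254193 -5.67350653] [-0.01358351  0.05859934  0.0032615 ] 0.18183949640985436
```

View pics/w3.png

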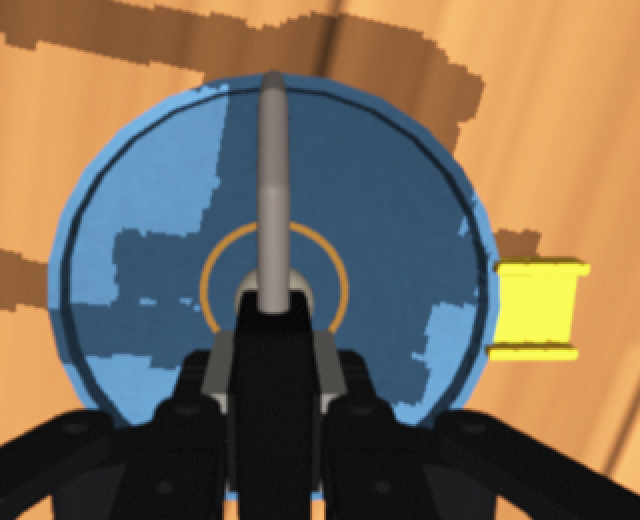

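The dish is held, with a load of about 5 N, and the ball is in the ring. I'll lift the remaining ~96 mm smoothly.

```bash
python3 -m creep '[[8,0,0,-1,0],[8,0,0,-3,0],[8,0,0,-6,0],[8,0,0,-10,0],[8,0,0,-15,0],[8,0,0,-21,0],[8,0,0,-28,0],[8,0,0,-36,0],[8,0,0,-44,0],[8,0,0,-52,0],[8,0,0,-60,0],[8,0,0,-68,0],[8,0,0,-75,0],[8,0,0,-81,0],[8,0,0,-86,0],[8,0,0,-90,0],[8,0,0,-93,0],[8,0,0,-95,0],[8,0,0,-96,0],[8,0,0,-96,0]]' 60
python3 - <<'E'
from h import *
im=vision.camera("wrist");s=monitor.get_state();print(s["tcp_pos"],s["contact_force"],s["moment"],s["finger_gap"])
cv2.imwrite("pics/w4.png",im[60:320,120:440,::-1].repeat(2,0).repeat(2,1))
# pointing: dish assumed yaw = tool y yaw, centre under TCP
R=s["tool_rot"];y=np.degrees(np.arctan2(R[1,1],R[0,1]));t=np.array([.5671,.3688])-s["tcp_pos"][:2]
print("yaw",y,"want",np.degrees(np.arctan2(t[1],t[0])))
E
```

```text
t: 9.88
tcp_pos: [0.5825, 0.0535, 0.1832]
tool_rot: [[-0.218, 0.976, -0.0], [0.976, 0.218, -0.0], [0.0, -0.0, -1.0]]
contact_force: [0.9, 0.2, -4.8]
finger_gap: 0.177
[0.58244764 0.0534944  0.18313567] [ 0.42214719  0.18461959 -4.57787194] [0.07076914 0.04272392 0.03168785] 0.17915005647262686
yaw 12.603084594856144 want 92.78669867720795
```

View pics/w4.png

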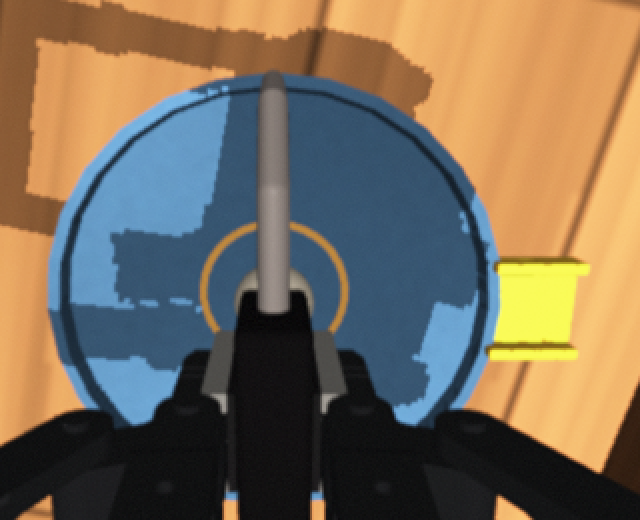

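The dish hasn't slipped or tilted, and the ball is centred. The underside is about 102 mm up. I need a turn of +80.2° in world, which is -1.40 rad about tool z, ramped smoothly.

```bash
python3 -m creep '[[8,0,0,0,-0.01],[8,0,0,0,-0.04],[8,0,0,0,-0.09],[8,0,0,0,-0.15],[8,0,0,0,-0.23],[8,0,0,0,-0.32],[8,0,0,0,-0.42],[8,0,0,0,-0.53],[8,0,0,0,-0.64],[8,0,0,0,-0.75],[8,0,0,0,-0.86],[8,0,0,0,-0.97],[8,0,0,0,-1.07],[8,0,0,0,-1.16],[8,0,0,0,-1.24],[8,0,0,0,-1.31],[8,0,0,0,-1.36],[8,0,0,0,-1.39],[8,0,0,0,-1.4],[8,0,0,0,-1.4]]' 60
python3 -m creep '[[8,0,0,0,0],[8,0,0,0,0],[8,0,0,0,0],[8,0,0,0,0]]' 60 >/dev/null
python3 - <<'E'
from h import *
s=monitor.get_state();im=vision.camera("wrist");i=vision.camera_info("wrist");tp=vision.camera("top");sc=vision.camera("scene")
print(s["tcp_pos"],s["contact_force"],s["moment"],s["finger_gap"],s["t"])
R=s["tool_rot"];y=np.degrees(np.arctan2(R[1,1],R[0,1]));t=np.array([.5671,.3688])-s["tcp_pos"][:2]
print("yaw",y,"want",np.degrees(np.arctan2(t[1],t[0])))
W=im[60:320,120:440,::-1].repeat(2,0).repeat(2,1)
cv2.imwrite("pics/w5.png",W)
T=cv2.resize(tp[100:280,80:290,::-1],None,fx=2,fy=2,interpolation=2)
S=cv2.resize(sc[80:260,220:400,::-1],None,fx=2,fy=2,interpolation=2)
cv2.imwrite("pics/ts5.png",np.hstack([T,S]))
E
```

```text
t: 12.42
tcp_pos: [0.5825, 0.0535, 0.1832]
tool_rot: [[-0.999, -0.049, -0.0], [-0.049, 0.999, 0.0], [0.0, 0.0, -1.0]]
contact_force: [-0.1, 0.6, -5.9]
finger_gap: 0.178
[0.5824947  0.05352463 0.1832808 ] [-0.16297928  0.34330624 -4.52763955] [ 0.01771438 -0.01490743 -0.0682738 ] 0.1798028437183147 12.925
yaw 92.81865704291678 want 92.79549666207909
```

View pics/w5.png

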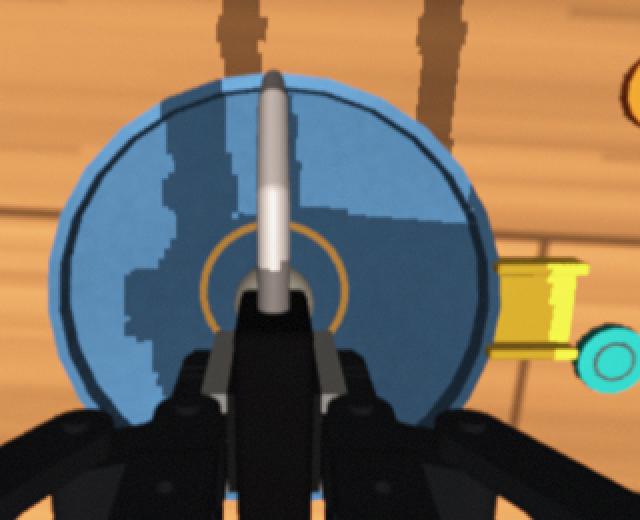

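View pics/ts5.png

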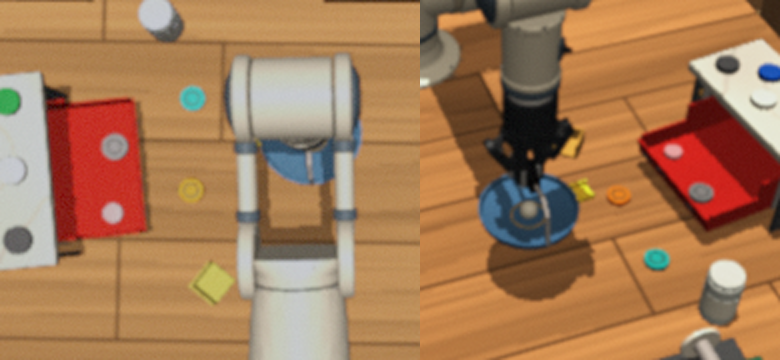

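The wrist view shows the ball centred in the ring, with the lip unmoved relative to the gripper. The top and scene views show the lip pointing at the striker, and the bins and bystanders where they were. Nothing is touching the racks, so I'm handing in.

```bash
python3 -c "
from rig import job;print(job.finish_job())"
```

```text
the job is handed in; nothing more can be done
None
```

I gripped the dish by its black grip, lifted it about 10.2 cm, and only then turned it about 80° in the air. Its lip now points at the grey striker in the left bin. I handed the job in at about 13.1 s of the 40 s allowed, with the arm holding the dish still.

My last checks all passed:
- **Pointing:** the lip's yaw, taken from the gripper's angle, was 92.8°, and the direction to the striker was also 92.8°.
- **Level and grip:** the tool was vertical, and the dish had not shifted in the gripper between the wrist pictures. The load was steady at about 5 N.
- **Ball:** it was in the middle of the brass ring.
- **Surroundings:** the striker, left bin, cap and tin looked unmoved, and the dish was clear of the left rack. I did not look at the right rack, its bin or the carton again at the end, but no move after the first approach went near them.

One measurement disagreed: the wrist camera placed the dish about 2 mm from where the top camera did. That is within the stated calibration, and I corrected for it before gripping.

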